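# Zero the scale and peel off a fresh sorting tray

## Robot

A 6-joint arm with a two-finger parallel gripper is mounted at the origin on the work surface. World frame = base frame: x ahead of the robot, y to its left, z up, the work surface at z = 0. Lengths are in m, angles in rad, forces in N, time in s.
With the tool pointing down it reaches from about 0.375 to 0.825 m from the base axis. Payload 5.5 kg.
Tool frame: the origin (TCP) lies at the centre of the arm's flange, where the gripper is bolted on; the fingertips stand 173 mm ahead of it and the grasp point (between the pads) lies 155 mm ahead of it; z points along the fingers, y is the direction in which the jaws open and shut (so a half turn about z gives the same grasp; the last joint's range is limited). The gripper opens to 85 mm and grips with 20 to 120 N. Pads are 22 mm wide; open, the fingers measure 114 mm over their backs; the gripper's body (76 mm by 85 mm) begins 54 mm behind the grasp point. The pads swing forward as they close: fully open they stand 13 mm farther back than shut.
Start: joints at [-1.255, 0.314, -0.047, 1.21, 0, 1.571], TCP at [0.186, -0.57, 0.405] pointing down, gripper open.
Joint ranges: [-2.67, 2.67], [-0.69, 1.73], [-1.03, 1.25], [-2.08, 2.16], [-1.42, 1.45], [-3.14, 3.14]. Speed limits (rad/s): [2.39, 2.39, 3.01, 3.14, 3.14, 3.14].

## Interface

Orientations are given as a unit quaternion [x, y, z, w].
In Python, from rig import r gives the robot as it stands.
- The arm moves only by the tool arm_command, never from a script. Its arguments are lists of equal length, an entry for each row: "travel": the shift along the tool's x, y, z in mm, a list of three; "rot": the turn, a rotation vector about the tool's x, y, z in degrees, a list of three; "grip": the gripper's target within -1 to 1 (shut at 1, half-way at 0, fully open at -1). In form: {"travel": [[tx, ty, tz], ...], "rot": [[rx, ry, rz], ...], "grip": [grip, ...]}. A call has 1 to 20 rows; each row is the pose to reach, as a shift and turn from the pose commanded when the call began, along the tool's axes at that moment; what a row does not reach only later rows make up. A row lasts 1/10 s, in which the tool goes at most 50 mm and 8.59 degrees, less where a joint would pass 70% of its speed; a pose out of reach is approached as far as the arm can. A call with a gripper value outside its range is refused whole. The fingers move at their own pace and stop on an object; the grip force is fixed at half the most. Time passes only in rows, so rows that repeat a pose let the fingers close. It gives the time, the measured TCP pose, the force and the opening at its end, in the units of the state.
- r.get_state(): the state, without advancing time (a new reading comes with each control period).
- r.snapshot(name): name is "scene" or "top"; returns a dict with "pixels" (480x640x3 uint8, red, green, blue), "mtx" (3x3 intrinsics, pixels), "k1" (the pictures are not rectified: a ray, as slopes to the right and down, at radius r is drawn at 1 + k1 r^2 times it, then the intrinsics apply), "origin" and "rotation" of the camera in the world. Camera axes: x right, y down, z forward; pixel columns grow to the right and rows downward; lengths in m; the calibration is good to about 2 mm. A picture is of the moment at which its call begins. There is no depth.
- r.finish_job(): hands the job in, once; it reports no verdict.
The state is a dict: "clock": time; "joint_positions": joint angles; "joint_velocities": joint speeds; "effort": joint torques, N m; "ee_pos": TCP position; "eef_rot": TCP orientation; "contact_force": force on the tool from outside, world axes, zero at the start; "torque": the same for the moment, N m; "width": opening from 0.0 (shut) to 1.0 (fully open).
Only numpy, scipy, OpenCV 4.12 (cv2) and the standard library are available. Lean on these libraries where they do the work, as an engineer would, in place of code of your own. Each camera call takes 0.05 s, during which the arm holds its last target. There are 200 camera calls.

## Task

Get the flute maker's scale ready to weigh mouthpieces: first turn the tare knob on the dial until its red pointer stands at the blue zero mark and let go of it. Then take the white top tray by its orange corner tab and peel it off the sticky stack, tilting the tab corner well up while the opposite corner is still down in the stack, so that the blue trays beneath stay where they are. Finish while still holding the tray by its tab, level, still and centred over the scale's round pan about 8 cm above it, touching nothing else, with the dial still at zero and the jars and the black mouthpiece left alone.

Things in the scene. Friction and masses are not known exactly. Their poses are not given: they have to be found in the camera images.
- tare (a joint): Tare knob's angle in rad: 0 with the red pointer at the blue zero mark (at the dial edge towards the scale's -x), positive counter-clockwise seen from above; starts between 0.5 and 1.3, stops at -0.9 and 1.7, stays where it is left (friction about 0.05 N m). The dial is a white disc of radius 58 mm on the fixed green scale; its other marks are thin and black.
- tare_grip (a point): Grip point of the tare knob, on its upright turning axis, turning with it: a black upright bar 44 mm long (along x), 12 thick (y), its top 17 mm above this point; the knob's round foot (radius 22) lies 24 mm and the dial's face 28 mm below. The red pointer points to -x.
- pan (a point): Centre of the top face of the scale's round steel pan, radius 60 mm, 67 mm above the bench; it does not move. The axes are those of the scale (green housing 160 along x, 270 along y, 50 high); the tare knob's axis lies 136 mm from here to -y. z is up.
- tray_tab (a point): Centre of the orange pull tab of the white top tray: an upright fin 10 mm thick (y), 20 high, ending 19 mm from here to -x, with open air below and beside it; the tray's rim corner is 19 mm to +x. The axes are the tray's: x points from the tab to the opposite corner, z up when level. It starts 52 mm above the bench.
- tray_centre (a point): Centre of the white tray, half-way up, 101 mm along x and 17 mm below the tab point, same axes. Rim 116 x 116 mm, 26 high, about 80 g, its diagonals along x and y. Its 88 mm square well (underside 13 mm below here) stands in the tray beneath, 4 mm of play all round; far bottom corner of the well, a good point to tip it about: 62 mm along x, 13 mm down.
- tray_far (a point): Top of the rim of the white tray at the corner opposite the tab: 78 mm along x and 13 mm above the tray's centre.
- stack_rim (a point): Centre of the rim plane of the blue trays under the white one, 40 mm above the bench: one loose stack, about 0.9 kg, rim 116 x 116 mm, diagonals along its x and y; the white tray's rim hangs 4 mm above it. Four sprung tacky nubs in its cavity grip the white tray's well, each dragging with about 1 to 1.5 N until that well is 12 mm up.
- jar_a_mid (a point): Middle of a clear jar with white lid, radius 32, 85 high, standing loose; bystander.
- jar_b_mid (a point): Middle of an amber jar with white lid, radius 32, 85 high, standing loose; bystander.
- mouthpiece_mid (a point): Middle of a loose black turned mouthpiece, about 38 across and 30 high; bystander.
There are look-alikes about, which are no part of the job. There is more than one size of the part that bears tray_tab; the job needs the smaller. Of the things that look like the part that bears stack_rim, take the one that is farthest to the robot's right at the start.

How it is judged:
On the way, in this order (a step that is already met when the one before it is completed fails the run):
1. the pointer is at zero (within 0.1 rad) and the knob is let go, the tray still nested (value of joint tare between -0.1 and 0.1 rad and velocity of joint tare between -0.05 and 0.05 rad/s and contact force between the fingers and tare below 0.1 N and z of tray_tab in the frame of stack_rim below 0.018 m), for 0.2 s.
2. the tab corner is up with the tray tilted more than 0.08 rad while the opposite corner is still down in the stack (less than 7 mm up), held by the tab (distance between the grasp point and tray_tab below 0.04 m and angle between tray_centre's own z axis and vertical above 0.08 rad and z of tray_tab in the frame of stack_rim above 0.024 m and z of tray_far in the frame of stack_rim below 0.015 m and horizontal distance between tray_far and stack_rim below 0.092 m and contact force between the fingers and tray above 1 N), for 0.05 s.
3. the tray is clear of the stack (z of tray_far in the frame of stack_rim above 0.04 m and contact force between tray and stack below 0.1 N and contact force between the fingers and tray above 1 N), for 0.1 s.
At the end, for the whole second after the job is handed in: Pointer within 0.1 rad of zero; tray held still by its tab only (grasp point within 40 mm of it), within 0.17 rad of level, its centre within 35 mm of the pan's centre and 45 to 140 mm above the pan; robot and tray off scale and stack; stack upright within 25 mm of its start (value of joint tare between -0.1 and 0.1 rad and horizontal distance between tray_centre and pan below 0.035 m and z of tray_centre in the frame of pan between 0.045 and 0.14 m and angle between tray_centre's own z axis and vertical below 0.17 rad and linear speed of tray below 0.03 m/s and contact force between the fingers and tray above 1 N and contact force between each of tray, the arm, the fingers and scale below 0.1 N and contact force between each of tray, the arm, the fingers and stack below 0.1 N and distance between the grasp point and tray_tab below 0.04 m and distance of stack_rim from where it was at the start of the episode below 0.025 m and angle between stack_rim's own z axis and vertical below 0.1 rad); the arm keeps its last pose, push and grip.
It fails at once if a jar or the mouthpiece is shifted by more than 30 mm (distance of any of jar_a_mid, jar_b_mid, mouthpiece_mid from where it was at the start of the episode above 0.03 m).
It fails at once if the blue stack is dragged or lifted by more than 25 mm or tipped over 0.2 rad (distance of stack_rim from where it was at the start of the episode above 0.025 m or angle between stack_rim's own z axis and vertical above 0.2 rad).
It also fails if it takes over 53 s, if anything falls off the work surface, if the arm or the gripper's body presses on something with over 40 N, if the wrist force passes 120 N, or if a joint passes its speed limit or range.

## Working session

There is one attempt and no reset: what is moved stays moved. The work goes in short steps, Python scripts to look and compute and a tool call to move; the robot and the scene stay as the last step left them, time stands still between calls to the robot, and variables do not carry over. Pictures are saved under pics/ and viewed, about 8 in all and at most 12, crops included, and the job is handed in when it is done.

Besides the shell and the picture viewer there is one more tool, called after "Emit:" as name(argument=value, ...), one argument or row to a line, values as JSON. arm_command: Moves the arm, as the interface text tells. Its arguments: {"type":"object","properties":{"travel":{"type":"array"},"rot":{"type":"array"},"grip":{"type":"array"}},"required":["travel","rot","grip"]}

```bash
mkdir -p pics; ls
cat > h.py <<'E'
import numpy as np, cv2
from rig import r
from scipy.spatial.transform import Rotation as R
def snap(n,f=None):
    s=r.snapshot(n)
    if f: cv2.imwrite('pics/'+f,s['pixels'][:,:,::-1])
    np.savez(''+n+'.npz',**s)
    return s
def ray(s,u,v):
    K=np.array(s['mtx']); x=(u-K[0,2])/K[0,0]; y=(v-K[1,2])/K[1,1]
    rd=np.hypot(x,y); q=rd
    for _ in range(20): q=rd/(1+s['k1']*q*q)
    f=q/rd if rd>0 else 1
    return np.array(s['rotation'])@np.array([x*f,y*f,1])
def onz(s,u,v,z):
    d=ray(s,u,v); o=np.array(s['origin']); return o+d*(z-o[2])/d[2]
def proj(s,p):
    c=np.array(s['rotation']).T@(np.array(p)-s['origin']); x=c[:2]/c[2]; x=x*(1+s['k1']*(x@x))
    K=np.array(s['mtx']); return x*[K[0,0],K[1,1]]+K[:2,2]
E
python3 - <<'E'
from h import *
for n in('top','scene'):
    s=snap(n,n+'0.png'); print(n,s['origin'],s['k1'],s['mtx'][0][0],np.round(s['rotation'],3).tolist())
print(r.get_state())
E
```

```text
pics
top [0.37929471 0.0547798  1.05392131] -0.16909441734673575 555.9542320007118 [0.708, -0.7, 0.07, -0.067]
scene [ 1.06598876 -0.816547    0.72441523] 0.02685453634314271 527.8085926677451 [0.844, 0.221, -0.129, -0.47]
{'clock': 0.1, 'joint_positions': array([-1.25496932e+00,  3.14153887e-01, -4.79640922e-02,  1.21020017e+00,
        1.52677956e-05,  1.57077378e+00]), 'joint_velocities': array([-1.25217862e-03, -6.20841019e-04,  6.90442383e-04, -6.08228002e-05,
        1.78666968e-04, -6.39392607e-04]), 'effort': array([ 3.59610385e-04, -5.40767062e+01,  3.40540946e+01,  1.11883416e-02,
        8.87447982e-06, -1.45633334e-05]), 'ee_pos': array([ 0.18628661, -0.57008664,  0.40392801]), 'eef_rot': array([ 9.87555493e-01,  1.57269095e-01, -1.12111808e-04, -7.52644222e-04]), 'contact_force': array([ 0.17680191, -0.30085394,  0.4079399 ]), 'torque': array([ 0.03681764, -0.00205609, -0.00992317]), 'width': 1.0013747762010063}
```

```bash
sed -i "s/np.array(s\['rotation'\])/R.from_quat(s['rotation']).as_matrix()/" h.py; grep -n as_matrix h.py
```

```text
14:    return R.from_quat(s['rotation']).as_matrix()@np.array([x*f,y*f,1])
18:    c=R.from_quat(s['rotation']).as_matrix().T@(np.array(p)-s['origin']); x=c[:2]/c[2]; x=x*(1+s['k1']*(x@x))
```

View pics/top0.png

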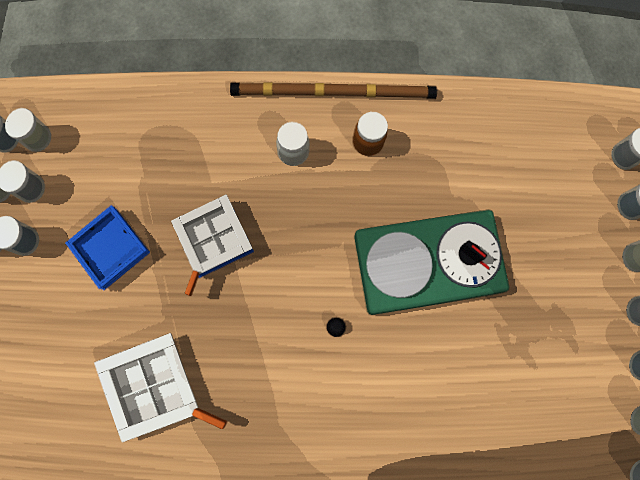

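View pics/scene0.png

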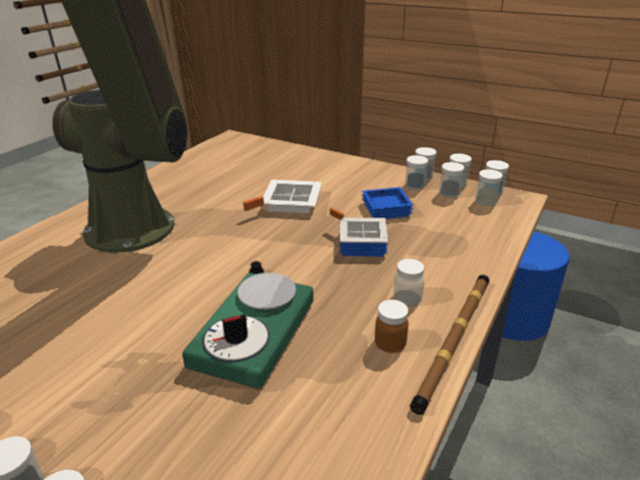

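Top view: white trays are at (212,237), the small one on the blue stack, and at (147,388), the larger one on its own. Orange tabs are at (191,283) for the small tray and (209,418) for the large one. Blue stacks are at (212,250) under the small tray, which is the right-most, and at (108,247), the decoy. The scale's pan is at (399,265) and its dial at (470,253), with the blue mark at (475,281). I choose the small tray with the tab at (191,283). One close crop to check.

Run:
```python
from h import *
s=dict(np.load('top.npz')); im=s['pixels'][:,:,::-1]
a=cv2.resize(im[215:295,430:510],(400,400),interpolation=2); b=cv2.resize(im[190:300,160:270],(400,400),interpolation=2)
cv2.imwrite('pics/c1.png',np.hstack([a,b]))
hsv=cv2.cvtColor(s['pixels'],cv2.COLOR_RGB2HSV)
def blob(lo,hi,box,z,nm):
    m=cv2.inRange(hsv,np.array(lo),np.array(hi)); k=np.zeros_like(m); x0,y0,x1,y1=box; k[y0:y1,x0:x1]=m[y0:y1,x0:x1]
    n,l,st,c=cv2.connectedComponentsWithStats(k)
    for i in range(1,n):
        if st[i,4]>8:
            pts=np.argwhere(l==i)[:,::-1].astype(np.float32); rc=cv2.minAreaRect(pts); bx=cv2.boxPoints(rc)
            print(nm,st[i,4],c[i].round(1),onz(s,*c[i],z)[:2].round(4),[ (q.round(1).tolist(),onz(s,*q,z)[:2].round(4).tolist()) for q in bx])
blob((4,150,90),(16,255,255),(170,260,210,300),.062,'tab')
blob((65,80,30),(90,255,255),(340,200,520,325),.05,'green')
blob((0,0,130),(180,40,255),(160,190,260,285),.056,'tray')
blob((0,0,120),(180,60,255),(362,225,436,305),.067,'pan')
blob((0,0,170),(180,40,255),(436,215,505,292),.051,'dial')
blob((0,150,100),(4,255,255),(436,215,505,292),.051,'red'); blob((175,150,100),(180,255,255),(436,215,505,292),.051,'red')
blob((105,150,60),(130,255,255),(436,215,505,292),.051,'blue')
blob((0,0,0),(180,255,45),(436,215,505,292),.096,'black')
```

```text
tab 127 [190.8 282.4] [0.4956 0.2602] [([183.8000030517578, 293.3999938964844], [0.4755, 0.272]), ([192.89999389648438, 269.79998779296875], [0.5186, 0.2574]), ([197.5, 271.6000061035156], [0.5155, 0.2486]), ([188.5, 295.20001220703125], [0.4724, 0.2633])]
green 5258 [426.3 264.4] [ 0.5352 -0.1691] [([353.20001220703125, 230.3000030517578], [0.5977, -0.0342]), ([494.8999938964844, 206.6999969482422], [0.6474, -0.3065]), ([509.1000061035156, 291.5], [0.4854, -0.3252]), ([367.3999938964844, 315.1000061035156], [0.4416, -0.0592])]
tray 2839 [212.9 235. ] [0.5846 0.2244] [([169.60000610351562, 220.6999969482422], [0.6109, 0.3071]), ([225.89999389648438, 193.6999969482422], [0.6637, 0.2036]), ([252.0, 248.10000610351562], [0.561, 0.1514]), ([195.6999969482422, 275.1000061035156], [0.5098, 0.2528])]
pan 3336 [398.8 264.3] [ 0.5323 -0.1151] [([353.5, 263.5], [0.533, -0.0329]), ([398.0, 219.0], [0.6163, -0.1153]), ([444.5, 265.5], [0.5308, -0.199]), ([400.0, 310.0], [0.4499, -0.1158])]
dial 2156 [467.  252.8] [ 0.5574 -0.2469] [([439.0, 224.0], [0.6116, -0.1955]), ([499.0, 224.0], [0.6134, -
[... 278 characters left out ...]
5535, -0.2828]), ([484.20001220703125, 257.0], [0.5498, -0.2796])]
red 21 [484.6 265. ] [ 0.5347 -0.2796] [([480.0, 262.0], [0.5403, -0.271]), ([481.5, 260.5], [0.5432, -0.2741]), ([488.5, 267.5], [0.5301, -0.287]), ([487.0, 269.0], [0.5272, -0.284])]
blue 20 [474.6 280. ] [ 0.5065 -0.2593] [([472.79998779296875, 277.0], [0.5121, -0.256]), ([475.29998779296875, 276.5], [0.513, -0.2608]), ([476.6000061035156, 282.8999938964844], [0.5012, -0.2628]), ([474.1000061035156, 283.3999938964844], [0.5003, -0.258])]
black 400 [470.  253.8] [ 0.5477 -0.2386] [([454.0, 253.0], [0.5489, -0.2095]), ([469.5, 237.5], [0.5773, -0.2391]), ([487.0, 255.0], [0.5458, -0.27]), ([471.5, 270.5], [0.5178, -0.2402])]
```

View pics/c1.png

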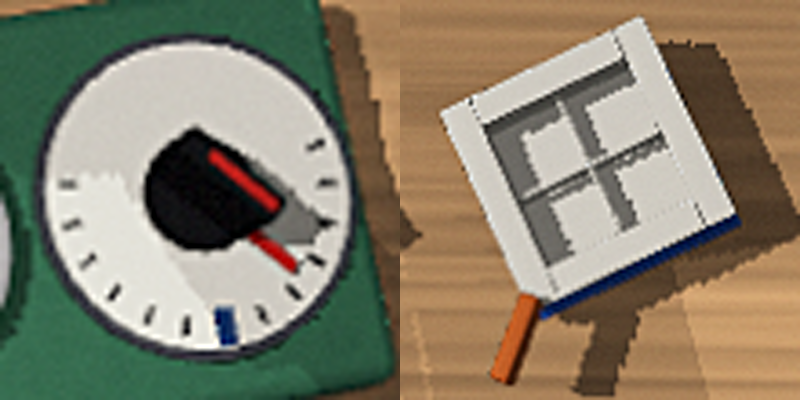

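The crop confirms it: the pointer is about 40° counter-clockwise of the blue mark, and the white tray with the orange tab sits on the blue rim. Next I compute the frames and the first move.

```bash
cat >> h.py <<'E'
def down(yawdeg):  # tool down, tool y axis at yawdeg in world
    a=np.radians(yawdeg); y=np.array([np.cos(a),np.sin(a),0]); z=np.array([0,0,-1.]); return np.stack([np.cross(y,z),y,z],1)
def mv(g,Rt,tag='',cur=None):
    """travel/rot to bring grasp point to g with orientation Rt, from cur=(pos,R) or the measured pose"""
    if cur is None:
        st=r.get_state(); cur=(st['ee_pos'],R.from_quat(st['eef_rot']).as_matrix())
    t=np.array(g)-.155*Rt[:,2]
    print(tag,'travel',(1e3*cur[1].T@(t-cur[0])).round(1),'rot',np.degrees(R.from_matrix(cur[1].T@Rt).as_rotvec()).round(2))
    return t,Rt
E
python3 - <<'E'
from h import *
s=dict(np.load('top.npz'))
P=lambda u,v,z:onz(s,u,v,z)[:2]
d=lambda a:np.degrees(np.arctan2(a[1],a[0])).round(1)
pan=P(398.9,264.8,.067); dial=P(469,254,.052); blue=P(474.7,280,.052)
print('pan',pan,'dial',dial,np.linalg.norm(dial-pan),'yaw',d(dial-pan)+90,d(dial-blue))
a=P(471.8,245.2,.097);b=P(485,256,.097);e=P(487.7,268.2,.054)
print('stripe',a,b,d(a-b),'ptr',d(dial-e))
near=P(197,274,.048);far=P(226,194,.048);tab=P(190.8,282.4,.062)
tray=P(210.7,236,.048)
print('near',near,'far',far,np.linalg.norm(far-near),d(far-near),'mid',(near+far)/2,'tab',tab,'->',tab+.101*(far-near)/np.linalg.norm(far-near))
for u,v in((172,220),(226,194),(251,248),(197,274)): print(P(u,v,.048))
mv([*dial,.17],down(-40),'above')
E
```

```text
pan [ 0.53137973 -0.11514375] dial [ 0.55504978 -0.25025284] 0.1371668263554192 yaw 9.900000000000006 10.3
stripe [ 0.56311684 -0.24241821] [ 0.54380703 -0.2658469 ] 50.5 ptr 51.9
near [0.51291619 0.25217052] far [0.66535542 0.20452722] 0.1597109976661013 -17.4 mid [0.5891358  0.22834887] tab [0.49559058 0.26008256] -> [0.59199197 0.2299533 ]
[0.61412982 0.30461232]
[0.66535542 0.20452722]
[0.56260701 0.15406506]
[0.51291619 0.25217052]
above travel [ 449.9 -189.3   79.2] rot [-8.00e-02 -3.00e-02 -3.19e+01]
```

Emit:
arm_command(
  travel=[
    [450,-189,79],
    [450,-189,79],
    [450,-189,79],
    [450,-189,79],
    [450,-189,79],
    [450,-189,79],
    [450,-189,79],
    [450,-189,79],
    [450,-189,79],
    [450,-189,79],
    [450,-189,79],
    [450,-189,79],
    [450,-189,79],
  ],
  rot=[
    [0,0,-33],
    [0,0,-33],
    [0,0,-33],
    [0,0,-33],
    [0,0,-33],
    [0,0,-33],
    [0,0,-33],
    [0,0,-33],
    [0,0,-33],
    [0,0,-33],
    [0,0,-33],
    [0,0,-33],
    [0,0,-33],
  ],
  grip=[-1,-1,-1,-1,-1,-1,-1,-1,-1,-1,-1,-1,-1],
)

```text
clock: 1.4
ee_pos: [0.5547, -0.2514, 0.3255]
eef_rot: [0.902, 0.431, -0.0, -0.0]
contact_force: [-1.1, -0.4, 0.8]
width: 1.001
```

Run:
```python
from h import *
mv([.5552,-.2500,.081],down(-39),'down'); print(r.get_state()['ee_pos'],r.get_state()['clock'])
```

```text
down travel [ 1.5 -0.4 89.5] rot [-0.04  0.04  0.06]
[ 0.55469726 -0.2514251   0.32554624] 1.4
```

Emit:
arm_command(
  travel=[
    [1,0,30],
    [1,0,60],
    [1,0,89],
    [1,0,89],
    [1,0,89],
    [1,0,89],
  ],
  rot=[
    [0,0,0],
    [0,0,0],
    [0,0,0],
    [0,0,0],
    [0,0,0],
    [0,0,0],
  ],
  grip=[-1,-1,-1,-1,-1,-1],
)

```text
clock: 2.0
ee_pos: [0.5564, -0.2512, 0.2387]
eef_rot: [0.902, 0.431, 0.001, 0.001]
contact_force: [-0.4, 0.1, 0.3]
width: 0.998
```

Run:
```python
from h import *
s=snap('scene'); t=snap('top')
a=cv2.resize(s['pixels'][230:390,150:330,::-1],(400,356),interpolation=2); b=cv2.resize(t['pixels'][190:310,400:535,::-1],(400,356),interpolation=2)
cv2.imwrite('pics/c2.png',np.hstack([a,b]))
```

```text
(no output)
```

View pics/c2.png

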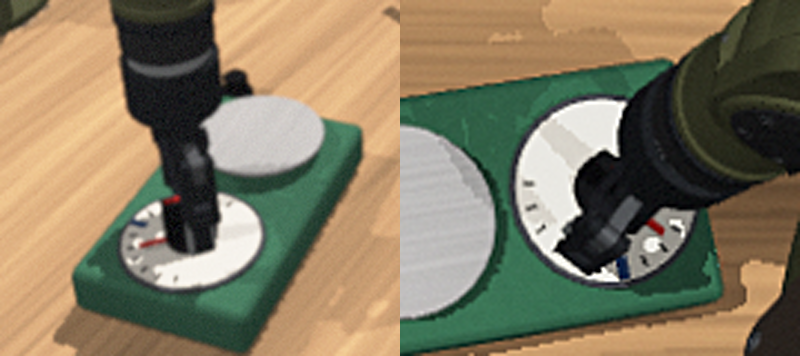

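The fingers straddle the bar, one on each side. Next: close on it and turn it clockwise by about 41°.

Emit:
arm_command(
  travel=[
    [0,0,2],
    [0,0,2],
    [0,0,2],
    [0,0,2],
    [0,0,2],
    [0,0,2],
    [0,0,2],
    [0,0,2],
  ],
  rot=[
    [0,0,0],
    [0,0,0],
    [0,0,0],
    [0,0,0],
    [0,0,0],
    [0,0,0],
    [0,0,0],
    [0,0,0],
  ],
  grip=[1,1,1,1,1,1,1,1],
)

```text
clock: 2.9
ee_pos: [0.5559, -0.25, 0.2348]
eef_rot: [0.902, 0.431, -0.0, -0.0]
contact_force: [-1.6, 1.8, 2.9]
width: 0.133
```

Emit:
arm_command(
  travel=[
    [0,0,0],
    [0,0,0],
    [0,0,0],
    [0,0,0],
    [0,0,0],
    [0,0,0],
    [0,0,0],
    [0,0,0],
    [0,0,0],
    [0,0,0],
    [0,0,0],
    [0,0,0],
  ],
  rot=[
    [0,0,5],
    [0,0,10],
    [0,0,15],
    [0,0,20],
    [0,0,25],
    [0,0,30],
    [0,0,35],
    [0,0,39],
    [0,0,41],
    [0,0,41],
    [0,0,41],
    [0,0,41],
  ],
  grip=[1,1,1,1,1,1,1,1,1,1,1,1],
)

```text
clock: 4.1
ee_pos: [0.556, -0.2501, 0.2348]
eef_rot: [0.996, 0.088, 0.0, -0.0]
contact_force: [-1.4, 0.8, 4.5]
width: 0.133
```

Run:
```python
from h import *
st=r.get_state(); y=R.from_quat(st['eef_rot']).as_matrix()[:,1]; print(np.degrees(np.arctan2(y[1],y[0])),st)
```

```text
-79.87154925702718 {'clock': 4.1, 'joint_positions': array([-4.22719934e-01,  4.46646185e-01, -2.60509995e-01,  8.63681569e-01,
        8.23767729e-05,  2.54209790e+00]), 'joint_velocities': array([ 0.00147544,  0.00097203, -0.00094861, -0.00041614, -0.00157554,
        0.00092103]), 'effort': array([-2.91086594e-01, -5.57402194e+01,  2.97184557e+01, -9.77807008e-01,
       -1.42391324e-01, -8.50987301e-03]), 'ee_pos': array([ 0.55598927, -0.25009137,  0.23480588]), 'eef_rot': array([ 9.96096374e-01,  8.82723660e-02,  2.08262072e-06, -4.60554116e-05]), 'contact_force': array([-1.36417939,  0.82711305,  4.52014703]), 'torque': array([0.27691264, 0.37906326, 0.0089741 ]), 'width': 0.13257445470404342}
```

Open, rise, and look.

Emit:
arm_command(
  travel=[
    [0,0,0],
    [0,0,0],
    [0,0,0],
    [0,0,0],
    [0,0,0],
    [0,0,0],
    [0,0,-30],
    [0,0,-70],
    [0,0,-110],
    [0,0,-150],
    [0,0,-150],
    [0,0,-150],
  ],
  rot=[
    [0,0,0],
    [0,0,0],
    [0,0,0],
    [0,0,0],
    [0,0,0],
    [0,0,0],
    [0,0,0],
    [0,0,0],
    [0,0,0],
    [0,0,0],
    [0,0,0],
    [0,0,0],
  ],
  grip=[-1,-1,-1,-1,-1,-1,-1,-1,-1,-1,-1,-1],
)

```text
clock: 5.3
ee_pos: [0.5564, -0.2503, 0.3859]
eef_rot: [0.996, 0.088, 0.001, 0.001]
contact_force: [-0.5, 0.6, -0.2]
width: 0.996
```

Run:
```python
from h import *
xd=np.degrees
yw=-17.8; tab=[.4950,.2600]
st=r.get_state(); cur=(st['ee_pos'],R.from_quat(st['eef_rot']).as_matrix())
mv([tab[0],tab[1],.16],down(yw+90),'a'); mv([tab[0],tab[1],.16],down(yw-90),'b'); print(st['ee_pos'])
```

```text
a travel [  28.9 -513.3   70.2] rot [ 1.900e-01  7.000e-02 -1.521e+02]
b travel [  28.9 -513.3   70.2] rot [ 0.05 -0.14 27.9 ]
[ 0.55635207 -0.2502957   0.38586723]
```

Emit:
arm_command(
  travel=[
    [29,-513,30],
    [29,-513,30],
    [29,-513,30],
    [29,-513,30],
    [29,-513,30],
    [29,-513,30],
    [29,-513,30],
    [29,-513,30],
    [29,-513,30],
    [29,-513,30],
    [29,-513,30],
    [29,-513,30],
    [29,-513,30],
    [29,-513,30],
    [29,-513,30],
    [29,-513,30],
    [29,-513,30],
    [29,-513,30],
    [29,-513,30],
    [29,-513,30],
  ],
  rot=[
    [0,0,-152],
    [0,0,-152],
    [0,0,-152],
    [0,0,-152],
    [0,0,-152],
    [0,0,-152],
    [0,0,-152],
    [0,0,-152],
    [0,0,-152],
    [0,0,-152],
    [0,0,-152],
    [0,0,-152],
    [0,0,-152],
    [0,0,-152],
    [0,0,-152],
    [0,0,-152],
    [0,0,-152],
    [0,0,-152],
    [0,0,-152],
    [0,0,-152],
  ],
  grip=[-1,-1,-1,-1,-1,-1,-1,-1,-1,-1,-1,-1,-1,-1,-1,-1,-1,-1,-1,-1],
)

```text
clock: 7.3
ee_pos: [0.4942, 0.2598, 0.3534]
eef_rot: [0.157, 0.988, -0.001, -0.001]
contact_force: [0.9, -0.3, -0.1]
width: 1.0
```

Run:
```python
from h import *
mv([.4950,.2600,.055],down(72.2),'tab'); print(r.get_state()['joint_positions'])
s=snap('scene'); t=snap('top')
a=cv2.resize(t['pixels'][215:295,430:510,::-1],(400,400),interpolation=2); b=cv2.resize(t['pixels'][180:320,140:280,::-1],(400,400),interpolation=2)
cv2.imwrite('pics/c3.png',np.hstack([a,b]))
hsv=cv2.cvtColor(t['pixels'],cv2.COLOR_RGB2HSV); hsv[:,:430]=0; hsv[:,510:]=0
m=cv2.inRange(hsv,(0,150,90),(5,255,255))|cv2.inRange(hsv,(174,150,90),(180,255,255))
n,l,st,c=cv2.connectedComponentsWithStats(m)
for i in range(1,n):
    if st[i,4]>5:
        p=np.argwhere(l==i)[:,::-1].astype(float); q=p[np.argmax(p[:,1])]; print(st[i],c[i],q)
        for z in(.054,.097):
            d=onz(t,*q,z)[:2]-[.5555,-.2502]; print(z,np.degrees(np.arctan2(-d[1],-d[0]))-10.1)
            dd=np.array([onz(t,*x,z)[:2] for x in p]); w,V=np.linalg.eigh(np.cov(dd.T)); print('  axis',np.degrees(np.arctan2(V[1,1],V[0,1]))%180-10.1)
```

```text
tab travel [ -0.9   0.7 143.4] rot [-0.09 -0.09 -0.25]
[ 4.83911549e-01  2.62524369e-01 -2.34293343e-01  1.07618697e+00
  1.10946227e-05  7.98988087e-01]
[474 243   6  18  46] [476.89130435 251.15217391] [478. 260.]
0.054 43.50981197624804
  axis -0.4636434956010529
0.097 -2.931067340899144
  axis -0.4636434956010813
[472 265   5  12  31] [473.90322581 270.61290323] [474. 276.]
0.054 -0.2949187916167766
  axis 0.6242480441611864
0.097 -17.495803979494063
  axis 0.624248044161158
```

View pics/c3.png

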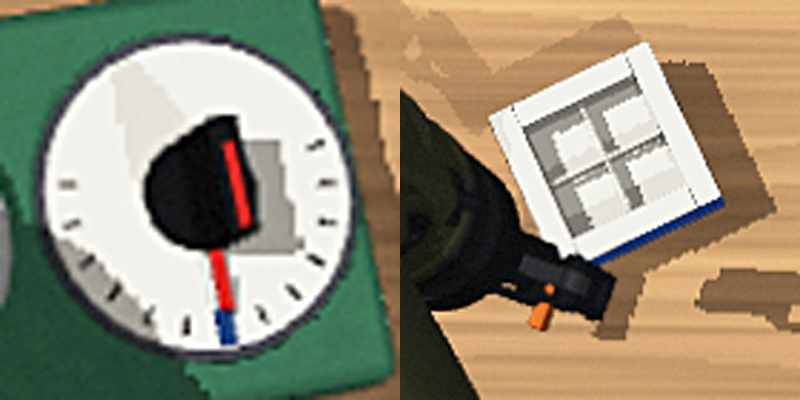

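The red pointer, tip at (474,276), meets the blue mark: about 0.5° off, so the tare is done. The gripper is above the orange tab. Descend and close.

Emit:
arm_command(
  travel=[
    [-1,1,40],
    [-1,1,80],
    [-1,1,115],
    [-1,1,145],
    [-1,1,145],
    [-1,1,145],
    [-1,1,145],
  ],
  rot=[
    [0,0,0],
    [0,0,0],
    [0,0,0],
    [0,0,0],
    [0,0,0],
    [0,0,0],
    [0,0,0],
  ],
  grip=[-1,-1,-1,-1,-1,-1,-1],
)

```text
clock: 8.1
ee_pos: [0.4969, 0.2612, 0.2115]
eef_rot: [0.156, 0.988, 0.001, 0.001]
contact_force: [0.4, 0.5, 0.5]
width: 1.002
```

Run:
```python
from h import *
mv([.4950,.2600,.052],down(72.2),'tab'); print(r.get_state()['contact_force'])
s=snap('scene')
cv2.imwrite('pics/c4.png',cv2.resize(s['pixels'][160:280,270:430,::-1],(640,480),interpolation=2))
```

```text
tab travel [ 1.5 -1.7  4.5] rot [ 0.11  0.11 -0.13]
[0.35559024 0.46802817 0.53279265]
```

View pics/c4.png

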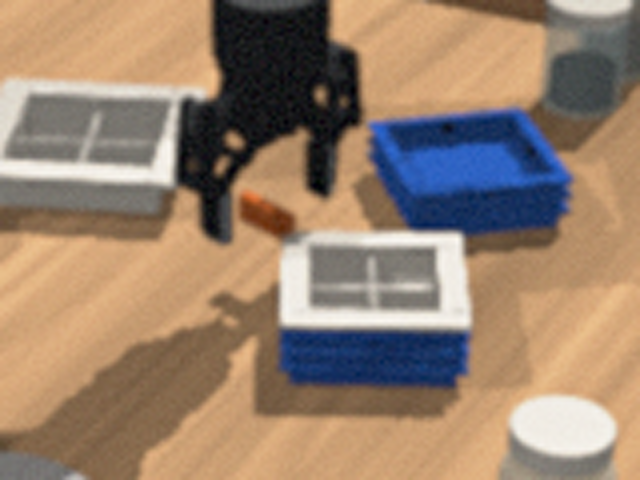

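The fingers stand on either side of the orange tab, which is at about (267,212) in the crop. Close.

Emit:
arm_command(
  travel=[
    [1,-1,3],
    [1,-1,3],
    [1,-1,3],
    [1,-1,3],
    [1,-1,3],
    [1,-1,3],
    [1,-1,3],
    [1,-1,3],
    [1,-1,3],
  ],
  rot=[
    [0,0,0],
    [0,0,0],
    [0,0,0],
    [0,0,0],
    [0,0,0],
    [0,0,0],
    [0,0,0],
    [0,0,0],
    [0,0,0],
  ],
  grip=[-1,-1,1,1,1,1,1,1,1],
)

```text
clock: 9.05
ee_pos: [0.4946, 0.26, 0.2067]
eef_rot: [0.156, 0.988, 0.0, -0.0]
contact_force: [-0.9, -0.2, 1.7]
width: 0.102
```

Run:
```python
from h import *
st=r.get_state(); print(st['width'],st['contact_force'],st['ee_pos'])
p0=np.array(st['ee_pos']); R0=R.from_quat(st['eef_rot']).as_matrix()
g=p0+.155*R0[:,2]; print('grasp',g)
yw=np.radians(-17.8); X=np.array([np.cos(yw),np.sin(yw),0]); Y=np.array([-X[1],X[0],0])
tab=np.array([.495,.260,.052]); piv=tab+.163*X-np.array([0,0,.030])
for a in(.03,.06,.09,.12,.15,.18,.21):
    Q=R.from_rotvec(a*Y).as_matrix()   # check sign: tab must rise
    p=piv+Q@(p0-piv); print(a,'dtab z',(Q@(tab-piv)-(tab-piv))[2].round(4),'travel',(1e3*R0.T@(p-p0)).round(1),'rot',np.degrees(R.from_matrix(R0.T@Q@R0).as_rotvec()).round(2))
```

```text
0.10189483755997535 [-0.94603335 -0.16465761  1.65973548] [0.4946293  0.2600401  0.20672697]
grasp [0.49461345 0.26005949 0.05172698]
0.03 dtab z 0.0049 travel [-5.6  0.  -4.8] rot [0.   1.72 0.  ]
0.06 dtab z 0.0097 travel [-11.4   0.   -9.5] rot [0.01 3.44 0.  ]
0.09 dtab z 0.0145 travel [-17.3   0.  -13.9] rot [0.01 5.16 0.  ]
0.12 dtab z 0.0193 travel [-23.3   0.  -18.2] rot [0.01 6.88 0.  ]
0.15 dtab z 0.024 travel [-29.4   0.1 -22.3] rot [0.02 8.59 0.  ]
0.18 dtab z 0.0287 travel [-35.7   0.1 -26.3] rot [ 0.02 10.31  0.  ]
0.21 dtab z 0.0333 travel [-42.1   0.1 -30. ] rot [ 0.02 12.03  0.  ]
```

Emit:
arm_command(
  travel=[
    [-3,0,-2.4],
    [-5.6,0,-4.8],
    [-8.5,0,-7.2],
    [-11.4,0,-9.5],
    [-14.3,0,-11.7],
    [-17.3,0,-13.9],
    [-20.3,0,-16],
    [-23.3,0,-18.2],
    [-26.3,0,-20.3],
    [-29.4,0,-22.3],
    [-32.5,0,-24.3],
    [-35.7,0,-26.3],
    [-35.7,0,-26.3],
    [-35.7,0,-26.3],
    [-35.7,0,-26.3],
  ],
  rot=[
    [0,0.86,0],
    [0,1.72,0],
    [0,2.58,0],
    [0,3.44,0],
    [0,4.3,0],
    [0,5.16,0],
    [0,6.02,0],
    [0,6.88,0],
    [0,7.7,0],
    [0,8.59,0],
    [0,9.45,0],
    [0,10.31,0],
    [0,10.31,0],
    [0,10.31,0],
    [0,10.31,0],
  ],
  grip=[1,1,1,1,1,1,1,1,1,1,1,1,1,1,1],
)

```text
clock: 10.55
ee_pos: [0.5286, 0.249, 0.233]
eef_rot: [0.155, 0.984, 0.014, -0.089]
contact_force: [-2.0, 0.5, -0.5]
width: 0.103
```

Run:
```python
from h import *
s=snap('scene'); t=snap('top')
a=cv2.resize(s['pixels'][160:280,270:430,::-1],(533,400),interpolation=2)
b=cv2.resize(t['pixels'][180:320,170:263,::-1],(266,400),interpolation=2)
cv2.imwrite('pics/c5.png',np.hstack([a,b]))
st=r.get_state(); R0=R.from_quat(st['eef_rot']).as_matrix(); print(st['contact_force'],st['width'],R0[:,2], 'world up in tool',R0.T[:,2])
```

```text
[-2.13697428  1.22488819 -0.02786473] 0.10726592968951587 [-0.16989813  0.0548257  -0.98393535] world up in tool [ 1.78525152e-01 -5.04422880e-05 -9.83935347e-01]
```

View pics/c5.png

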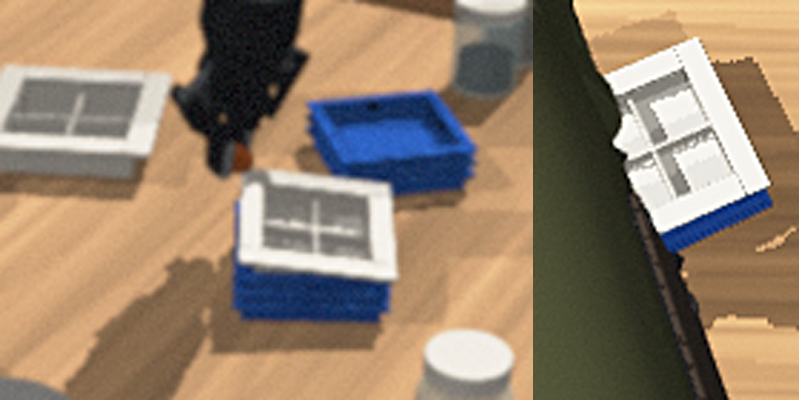

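The white tray is tilted: the tab corner is up, the far corner at crop (395,270) is still down, and the blue stack has not moved. Next is a vertical lift with the tilt kept, shifted 2 mm back to ease the far wall.

Emit:
arm_command(
  travel=[
    [1.5,0,-2],
    [3,0,-5],
    [3.5,0,-8],
    [4,0,-11],
    [4.5,0,-14],
    [5,0,-17],
    [5.5,0,-20],
    [6,0,-24],
    [7,0,-30],
    [9,0,-40],
    [11,0,-50],
    [12.5,0,-60],
    [14,0,-70],
    [16,0,-80],
    [18,0,-90],
    [18,0,-90],
    [18,0,-90],
    [18,0,-90],
  ],
  rot=[
    [0,0,0],
    [0,0,0],
    [0,0,0],
    [0,0,0],
    [0,0,0],
    [0,0,0],
    [0,0,0],
    [0,0,0],
    [0,0,0],
    [0,0,0],
    [0,0,0],
    [0,0,0],
    [0,0,0],
    [0,0,0],
    [0,0,0],
    [0,0,0],
    [0,0,0],
    [0,0,0],
  ],
  grip=[1,1,1,1,1,1,1,1,1,1,1,1,1,1,1,1,1,1],
)

```text
clock: 12.45
ee_pos: [0.5269, 0.2494, 0.3243]
eef_rot: [0.155, 0.984, 0.014, -0.089]
contact_force: [0.2, -0.7, -0.8]
width: 0.108
```

Run:
```python
from h import *
s=snap('scene'); t=snap('top')
a=cv2.resize(s['pixels'][130:280,250:450,::-1],(533,400),interpolation=2)
b=cv2.resize(t['pixels'][180:320,170:263,::-1],(266,400),interpolation=2)
cv2.imwrite('pics/c6.png',np.hstack([a,b]))
st=r.get_state(); R0=R.from_quat(st['eef_rot']).as_matrix(); print(st['contact_force'],st['width'],st['ee_pos']+.155*R0[:,2])
yw=-45; X=np.array([np.cos(np.radians(yw)),np.sin(np.radians(yw)),0])
pan=np.array([.5315,-.1150,.067])
g=pan-.101*X; g[2]=.067+.085+.017; print(g)
m=np.array([.495,.26,.215])
mv(m,down(72.2),'level'); mv(g,down(yw+90),'goal')
```

```text
[ 0.16650328 -0.40256232 -0.68669865] 0.11216011873649877 [0.50034989 0.25785594 0.17165444]
[ 0.46008222 -0.04358222  0.169     ]
level travel [ 41.3   0.2 -39.1] rot [ -0.04 -10.36  -0.11]
goal travel [ -26.1 -299.3   -4.4] rot [ -2.49 -10.15  27.01]
```

View pics/c6.png

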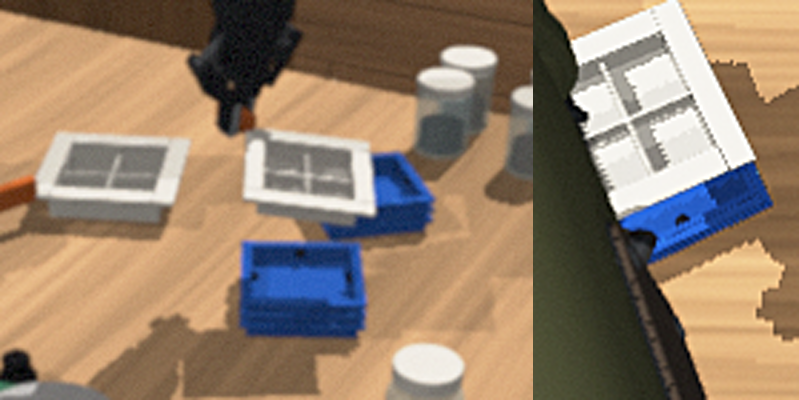

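The tray is off and the blue stack is in place. Level it while rising, then carry it across.

Emit:
arm_command(
  travel=[
    [10,0,-10],
    [20,0,-20],
    [31,0,-30],
    [41,0,-39],
    [41,0,-39],
    [41,0,-39],
  ],
  rot=[
    [0,-2.5,0],
    [0,-5,0],
    [0,-7.5,0],
    [0,-10.36,0],
    [0,-10.36,0],
    [0,-10.36,0],
  ],
  grip=[1,1,1,1,1,1],
)

```text
clock: 13.15
ee_pos: [0.4952, 0.2598, 0.3703]
eef_rot: [0.155, 0.988, -0.0, -0.0]
contact_force: [0.7, 0.4, -0.6]
width: 0.105
```

Run:
```python
from h import *
mv([.4601,-.0436,.169],down(45),'goal'); st=r.get_state(); print(st['width'],st['ee_pos'])
```

```text
goal travel [ -59.8 -299.5   46.3] rot [-0.000e+00 -1.000e-02  2.712e+01]
0.10500412144622273 [0.49516743 0.25982012 0.37027521]
```

Emit:
arm_command(
  travel=[
    [-3,-15,0],
    [-8,-40,0],
    [-13,-65,0],
    [-18,-90,0],
    [-23,-115,0],
    [-28,-140,0],
    [-33,-165,0],
    [-38,-190,0],
    [-43,-215,10],
    [-48,-240,20],
    [-53,-265,30],
    [-57,-285,38],
    [-59,-295,43],
    [-60,-299,46],
    [-60,-299,46],
    [-60,-299,46],
    [-60,-299,46],
    [-60,-299,46],
  ],
  rot=[
    [0,0,1],
    [0,0,3],
    [0,0,5],
    [0,0,7],
    [0,0,10],
    [0,0,12],
    [0,0,15],
    [0,0,17],
    [0,0,20],
    [0,0,22],
    [0,0,24],
    [0,0,26],
    [0,0,27],
    [0,0,27],
    [0,0,27],
    [0,0,27],
    [0,0,27],
    [0,0,27],
  ],
  grip=[1,1,1,1,1,1,1,1,1,1,1,1,1,1,1,1,1,1],
)

```text
clock: 14.95
ee_pos: [0.4608, -0.0426, 0.3248]
eef_rot: [0.381, 0.924, 0.0, 0.001]
contact_force: [0.3, 0.6, -0.9]
width: 0.108
```

Run:
```python
from h import *
mv([.4601,-.0436,.169],down(45),'rest'); st=r.get_state(); print(st['width'],st['contact_force'])
s=snap('scene'); t=snap('top')
a=cv2.resize(s['pixels'][150:400,150:450,::-1],(400,333),interpolation=2)
b=cv2.resize(t['pixels'][120:345,250:520,::-1],(400,333),interpolation=2)
cv2.imwrite('pics/c7.png',np.hstack([a,b]))
X=np.array([np.cos(np.pi/4),-np.sin(np.pi/4),0]); Y=np.array([X[0],X[0],0])
c=np.array([.5315,-.115,.165])
for n,im in(('scene',s),('top',t)):
    print(n,'expected far, +y, -y corners',[proj(im,c+d*.082).round(0).tolist() for d in(X,Y,-Y)])
```

```text
rest travel [-0.2 -1.2  0.8] rot [0.05 0.07 0.17]
0.10757033089202758 [ 0.28097856  0.56348449 -0.93477832]
scene expected far, +y, -y corners [[270.0, 272.0], [303.0, 242.0], [221.0, 255.0]]
top expected far, +y, -y corners [[442.0, 222.0], [373.0, 221.0], [445.0, 291.0]]
```

View pics/c7.png

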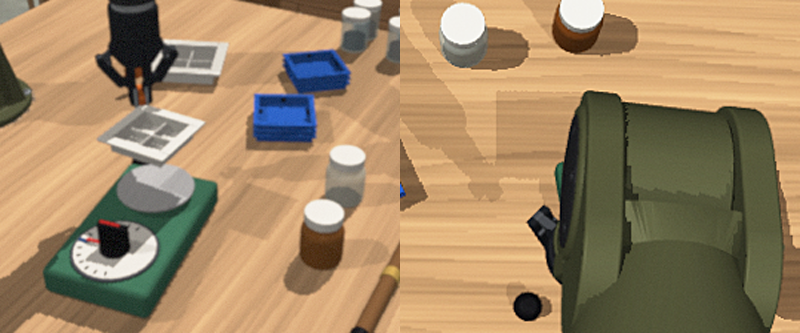

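Scene view: the tray's far, right and left corners are at (270,270), (303,242) and (223,256). A level, centred tray would put them at (270,272), (303,242) and (221,255). The pointer is at zero and the jars, mouthpiece and stack are in place. Handing in.

```bash
python3 -c "
from rig import r
print(r.finish_job(), r.get_state()['width'])"
```

```text
the job is handed in; nothing more can be done
the job is handed in; nothing more can be done
```

The job is handed in, after about 15 s of robot time. `finish_job()` gave no verdict.

**What I did:** I turned the tare knob clockwise by about 41° and let it go. I then peeled the small white tray by its tab, tilting it 0.18 rad about its far corner. After lifting it clear, I levelled it and carried it over the pan.

**Last checks:**
- **Dial:** after release the pointer measured within about 1° of the zero mark. It still looks at zero in the last scene picture.
- **Tray:** its three visible corners lie within about 2 pixels of where a level tray centred about 8.5 cm above the pan should appear. The gripper is still closed on the tab, and the force reading is about 1 N.
- **Surroundings:** the blue stack, jars and mouthpiece look unmoved, judged by eye and not measured.

In the last top view the arm hid the scale and tray, so the final placement was checked only in the scene view. No check failed or disagreed.

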